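# Lift the 200 g check weight with sprung forceps held at their gap mark

### The job

The balance check weights must not be touched by hand. Swing the little clear-fronted cabinet's door wide open by its bar handle, take the sprung weight forceps out of the pocket on the inside of the door, bring their open jaws down over the knob of the largest (200 g) weight, squeeze them to the red gap mark (14 mm between the jaws) so that the jaws close under the knob without pinching the neck, and lift the weight straight out of its well. Finish holding it so, still and hanging upright with its underside at least 10 cm above the worktop and the jaw gap steady at the mark; do not let go, do not touch the weight with the gripper itself, and leave the two smaller weights in their wells.

Things in the scene. Friction and masses are not known exactly. Their poses are not given: they have to be found in the camera images.
- cabinet: fixed white steel cabinet, 170 deep (x) x 220 wide (y) x 190 high, clear front door with an aluminium frame on its -x side; origin at the centre of its underside, z up
- cabinet_door (a joint): door angle in rad: 0 closed, grows as the door swings out towards the robot, stop at 1.75; vertical hinge at the front right (-y) corner of the cabinet; it turns easily, has no latch and stays where it is left
- door_handle (a point): middle of the door's bar handle (moves with the door): horizontal steel bar, 10 mm thick, 72 mm free between its end posts, parallel to the door, 35 mm in front of the door's face (30 mm clear behind it, so open the fingers only about 30 mm), 155 mm from the hinge along the door and 46 mm in front of the hinge axis; 180 mm above the worktop, 10 mm below the cabinet's top
- door_hinge (a point): point on the door's vertical hinge axis (fixed), at the height of the handle
- pocket (a point): floor centre of the grey open pocket on the door's inside (moves with the door): inside 24 x 54 mm, 28 mm deep, floor 65 mm above the worktop, 45 mm from the door's inner face, 118 mm from the hinge along the door; a small brush stands beside it. Site x points away from the door's inner face, y along the door away from the hinge, z up. Door's top edge: 188 mm above the worktop
- forceps: loose sprung steel weight forceps, 110 mm tall, 60 g, standing jaws down, heel up in the pocket; origin on their axis under the jaws, 0.5 mm below the pocket's floor, z up to the heel; the two blades (lower ends 22 mm broad) lie at +y and -y and are squeezed together along y (along the door). Relaxed: 34 mm between the jaws, 49 mm over the blades' lower ends
- forceps_grip (a point): where to hold the forceps: TCP here, 50 mm above their origin, fingers closing along y on the ribbed grip plates (34 to 62 mm above the origin, 13 mm wide, 43 mm over their outsides when relaxed). The springs push back with 5 N relaxed and 11 N at the mark: set a grip force of about 20 N and let the finger opening decide the gap
- gap_mark (a point): red line on the gauge tongue between the blades, 80 mm above the forceps' origin; it meets the edge of the +y blade when the jaw gap is 14 mm. Jaw gap by finger opening: 43 mm relaxed gap 34 mm; 40 mm: gap 30 mm (secure for carrying, and still passes over the knob); 37.5 mm: 26 mm; 30.5 mm: 14 mm, the mark
- jaw_left_tip (a point): middle of the inner edge of the forceps' +y jaw; jaw gap = distance between the two tip points. The jaws are cupped plates, 2.5 mm thick, 23 mm long in the forceps' x, bent inwards at the very bottom of the blades; centre 1.3 mm above the forceps' origin at the mark, 2.1 mm relaxed
- jaw_right_tip (a point): the same for the jaw at -y of the forceps
- weight_block: fixed dark wooden block, 64 (x) x 160 (y) x 26 mm high, with three round wells, 16 mm deep, in a row along its y; origin at the centre of its underside
- weight_200g: loose polished steel knob weight of 200 g in the well at -y of the block, 46 mm from its middle; origin at the centre of its underside (10 mm above the worktop in its well), z up: body 28 mm in diameter from 0 to 36 mm, neck 12 mm in diameter from 36 to 45 mm, knob 22 mm in diameter from 45 to 54 mm
- weight_neck (a point): middle of the 200 g weight's neck, 40.5 mm above its underside: the jaws belong round it, under the knob
- weight_100g: loose 100 g knob weight, 22 mm in diameter, 43 mm tall, in the middle well, 52 mm from the 200 g weight; leave it
- weight_50g: loose 50 g knob weight, 18 mm in diameter, 34 mm tall, in the well at +y; leave it

How it is judged:
On the way, in this order (a step that is already met when the one before it is completed fails the run):
1. the cabinet door is swung wide open, past 1.3 rad (value of joint cabinet_door above 1.3 rad), for 0.2 s.
2. the gripper has lifted the forceps clear of their pocket (height (world z) of forceps above 0.11 m and contact force between forceps and the fingers above 1 N), for 0.2 s.
At the end, for the whole second after the job is handed in: Forceps gripped at a jaw gap of 12.4 to 16 mm; the 200 g weight hangs in them alone, within 12 mm of the jaws, untouched by the fingers, underside over 100 mm above the worktop, within 0.3 rad of upright, slower than 0.03 m/s; the smaller weights stand in their wells (distance between jaw_left_tip and jaw_right_tip between 0.0124 and 0.016 m and contact force between forceps and the fingers above 3 N and contact force between weight_200g and forceps above 1.2 N and contact force between weight_200g and the fingers below 0.1 N and contact force between weight_200g and weight_block below 0.05 N and contact force between weight_200g and cabinet below 0.05 N and distance between weight_neck and forceps below 0.012 m and height (world z) of weight_200g above 0.1 m and angle between each of weight_200g, weight_100g, weight_50g's own z axis and vertical below 0.3 rad and linear speed of weight_200g below 0.03 m/s and z of each of weight_100g, weight_50g in the frame of weight_block below 0.016 m); the arm keeps its last pose, push and grip.
It fails at once if the gripper's fingers touch the 200 g weight (contact force between weight_200g and the fingers above 0.5 N).
It fails at once if the jaws pinch the weight's neck (distance between jaw_left_tip and jaw_right_tip below 0.0118 m and contact force between weight_200g and forceps above 6 N).
It fails at once if one of the smaller weights is pushed out of its well (distance of any of weight_100g, weight_50g from where it was at the start of the episode above 0.03 m).
It also fails if it takes over 61 s, if anything falls off the work surface, if the arm or the gripper's body presses on something with over 40 N, if the wrist force passes 120 N, or if a joint passes its speed limit or range.

### The arm

A 6-joint arm with a two-finger parallel gripper is mounted at the origin on a cart in front of the work surface, level with it; the furniture and walls round the work are solid. World frame = base frame: x ahead of the robot, y to its left, z up, the work surface at z = 0. Lengths are in m, angles in rad, forces in N, time in s.
With the tool pointing down it reaches from about 0.2 to 0.875 m from the base axis. Payload 3.4 kg.
Tool frame: the origin (TCP) lies between the finger pads, 19 mm behind the fingertips; this is the grasp point; z points along the fingers, y is the line along which they close (so a half turn about z gives the same grasp; the last joint's range is limited). The gripper opens to 94 mm and grips with 3 to 60 N. Pads are 16 mm wide; open, the fingers measure 119 mm over their backs; the gripper's body (75 mm by 177 mm) begins 78 mm behind the grasp point.
Start: joints at [1.009, 0.276, 1.505, -0, 1.361, -0.121], TCP at [0.245, 0.52, 0.224] pointing down, gripper open.
Joint ranges: [-2.89, 2.89], [-0.75, 2.08], [0.22, 2.7], [-1.18, 4.32], [0.11, 2.71], [-2.7, 2.7]. Speed limits (rad/s): [2.57, 2.57, 3.14, 3.14, 3.14, 3.14].

### API

Orientations are given as a rotation vector (axis times angle).
In Python, from workcell import arm gives the robot as it stands. The module is installed in compiled form; this text tells all that it offers. Calls block until the motion is done:
- arm.movep(position, orientation): joint-space move of the TCP to a pose.
- arm.move_linear(position, frame=None, vel=0.15, guard=None): straight line of the TCP; frame=None keeps the orientation; vel is the mean speed in m/s. With guard (N) it stops when the force on the tool has changed by that much, and returns True; else False.
- arm.movej(angles): joint-space move.
- arm.set_gripper(opening, f_grip=None): finger opening in m; f_grip is the grip in N (None keeps the last); returns when the fingers have stopped.
- arm.hold(seconds).
- arm.inverse_kinematics(position, orientation): joint angles nearest the present ones, or None.
- arm.read_state(): the state.
- arm.snapshot(name): name is "scene" or "top" or "wrist"; returns (picture, depth): 420x560x3 uint8, red, green, blue; 420x560 float32, m along the optical axis (not along the pixel's ray), 0 where there is no reading.
- arm.camera_params(name): a dict with "K" (3x3 intrinsics, pixels), "dist_coeffs" ([k1, k2, p1, p2, k3] as OpenCV has them; the pictures are not rectified), "T" (4x4, takes a point from camera to world coordinates). Camera axes: x right, y down, z forward; pixel columns grow to the right and rows downward; lengths in m; the calibration is good to about 2 mm. A picture is of the moment at which its call begins: read the wrist's pose just before it. camera_params takes no time and is no camera call; for the wrist camera it gives the pose at the moment of the call.
A pose or a line that the arm cannot do raises arm.Unreachable and nothing moves.
- arm.job_done(): hands the job in; it is judged then, once.
The state is a dict: "clock": time; "joint_pos": joint angles; "dq": joint speeds; "joint_efforts": joint torques, N m; "tcp_pos": TCP position; "ee_rot": TCP orientation; "ft_force": force on the tool from outside, world axes, zero at the start; "ft_torque": the same for the moment, N m; "opening": finger opening in m; "finger_force": force on a finger pad.
Only numpy, scipy, OpenCV 4.12 (cv2) and the standard library are available. Lean on these libraries where they do the work, as an engineer would, in place of code of your own. Each camera call takes 0.05 s, during which the arm holds its last target. There are 200 camera calls.

## Working session

There is one attempt and no reset: what is moved stays moved. The work goes in short steps, each a Python script; the robot and the scene stay as the last script left them, time stands still between calls to the robot, and variables do not carry over. Pictures are saved under pics/ and viewed, at most 10 in all, crops included, and the job is handed in when it is done.

```bash
mkdir -p pics; cat > h.py <<'E'
import numpy as np, cv2
from workcell import arm
def pts(name, d, cp):
    h,w=d.shape; v,u=np.mgrid[0:h,0:w]
    xy=cv2.undistortPoints(np.stack([u,v],-1).reshape(-1,1,2).astype(np.float64),np.array(cp["K"]),np.array(cp["dist_coeffs"],float)).reshape(h,w,2)
    P=np.concatenate([xy*d[...,None],d[...,None]],-1).astype(float)
    T=np.array(cp["T"]); return P@T[:3,:3].T+T[:3,3]
def ray(cp,u,v,z):
    x,y=cv2.undistortPoints(np.array([[[u,v]]],float),np.array(cp["K"]),np.array(cp["dist_coeffs"],float))[0,0]
    T=np.array(cp["T"]); r=T[:3,:3]@[x,y,1]; o=T[:3,3]; return o+r*(z-o[2])/r[2]
def proj(cp,p):
    T=np.linalg.inv(np.array(cp["T"])); q,_=cv2.projectPoints(np.array(p,float).reshape(-1,1,3),cv2.Rodrigues(T[:3,:3])[0],T[:3,3],np.array(cp["K"]),np.array(cp["dist_coeffs"],float)); return q.reshape(-1,2)
def snap(name,tag):
    cp=arm.camera_params(name); im,d=arm.snapshot(name)
    cv2.imwrite(f"pics/{tag}.png",im[...,::-1]); np.savez(f"pics/{tag}.npz",im=im,d=d,**{k:np.array(cp[k]) for k in cp}); return im,d,cp
E
python3 - <<'E'
from h import *
for n in("scene","top"):
    im,d,cp=snap(n,n+"0"); print(n,np.array(cp["T"]).round(3).tolist(),cp["K"],(d>0).mean())
print(arm.read_state())
E
```

```text
scene [[0.689, -0.347, 0.637, -0.03], [-0.725, -0.3, 0.62, -0.418], [-0.024, -0.889, -0.458, 0.548], [0.0, 0.0, 0.0, 1.0]] [[483.64090314   0.         284.7392477 ]
 [  0.         483.64090314 205.1952678 ]
 [  0.           0.           1.        ]] 0.9959991496598639
top [[-0.028, -0.982, 0.187, 0.399], [-1.0, 0.027, -0.005, 0.17], [0.0, -0.187, -0.982, 0.951], [0.0, 0.0, 0.0, 1.0]] [[395.91380617   0.         279.68877578]
 [  0.         395.91380617 216.44989506]
 [  0.           0.           1.        ]] 0.9956760204081633
{'clock': 0.1, 'joint_pos': array([ 1.00902127e+00,  2.76476158e-01,  1.50596186e+00, -3.23378182e-05,
        1.36070132e+00, -1.21011782e-01]), 'dq': array([ 1.81486974e-03, -2.49243009e-04, -2.59231104e-03,  1.03863116e-03,
        1.37830133e-05, -6.30980003e-05]), 'joint_efforts': array([ 2.96880353e-04, -4.05454445e+01, -2.37780690e+01,  7.01557053e-02,
        2.99236877e-02, -4.36663834e-05]), 'tcp_pos': array([0.24508417, 0.5196381 , 0.22354073]), 'ee_rot': array([-6.86641333e-01, -3.06513566e+00,  2.30557845e-03]), 'ft_force': array([-0.56824473, -1.16890159,  0.22203901]), 'ft_torque': array([-0.03371992,  0.0022703 ,  0.00627967]), 'finger_force': 0.0, 'opening': 0.09426947928593551}
```

View pics/scene0.png

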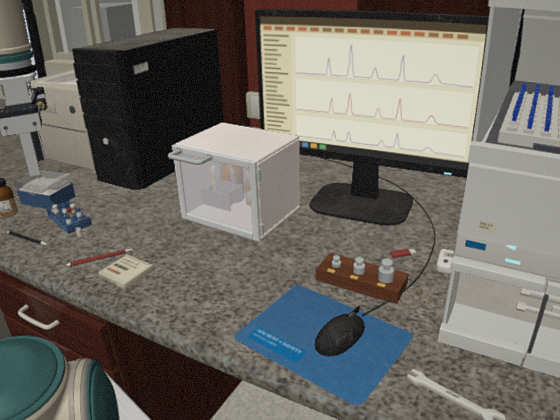

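View pics/top0.png

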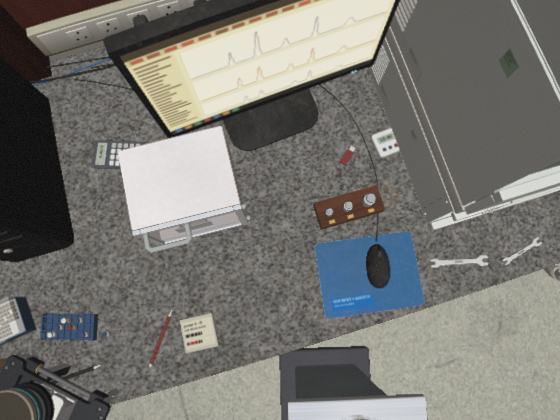

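The top view shows the white cabinet (top about 120–240 x 130–230, handle near (168,240)) with the hinge at its right front corner near (243,222). The block is at about (350,207), with the 200 g knob at (370,199). Now I'll measure these.

```bash
python3 - <<'E'
from h import *
for n in("top","scene"):
    f=np.load(f"pics/{n}0.npz"); im=f["im"];d=f["d"];cp={k:f[k] for k in("K","dist_coeffs","T")}
    P=pts(n,d,cp)
    z=P[...,2]; m=(abs(z-.19)<.008)&(P[...,0]>.25)&(P[...,0]<.75)&(P[...,1]>.15)&(P[...,1]<.6)
    m=cv2.morphologyEx(m.astype(np.uint8),cv2.MORPH_OPEN,np.ones((9,9)))
    k,l,s,c=cv2.connectedComponentsWithStats(m); i=1+s[1:,4].argmax(); q=P[l==i]
    r=cv2.minAreaRect((q[:,:2]*1000).astype(np.float32)); print(n,"cab top",r,cv2.boxPoints(r).round(1).tolist(),np.median(q[:,2]))
    hm=(abs(z-.182)<.012)&(m==0)&(P[...,0]>.25)&(P[...,0]<.6)&(P[...,1]>.2)&(P[...,1]<.6)
    k,l,s,c=cv2.connectedComponentsWithStats(hm.astype(np.uint8))
    for i in range(1,k):
        if s[i,4]>25: q=P[l==i]; print("  h",s[i].tolist(),cv2.minAreaRect((q[:,:2]*1000).astype(np.float32)),np.median(q[:,2]))
    b=(z>.018)&(z<.034)&(P[...,0]>.2)&(P[...,0]<.7)&(P[...,1]>-.2)&(P[...,1]<.2)&(im[...,0].astype(int)-im[...,2]>15)
    k,l,s,c=cv2.connectedComponentsWithStats(cv2.morphologyEx(b.astype(np.uint8),cv2.MORPH_CLOSE,np.ones((15,15)))); i=1+s[1:,4].argmax(); q=P[l==i];q=q[(q[:,2]<.03)&(q[:,2]>.02)]
    print("block",s[i].tolist(),cv2.minAreaRect((q[:,:2]*1000).astype(np.float32)),np.median(q[:,2]))
    w=(z>.035)&(z<.08)&(P[...,0]>.3)&(P[...,0]<.6)&(P[...,1]>-.2)&(P[...,1]<.15)
    k,l,s,c=cv2.connectedComponentsWithStats(w.astype(np.uint8))
    for i in range(1,k):
        if s[i,4]>10: q=P[l==i];t=q[q[:,2]>q[:,2].max()-.006]; print("  w",s[i].tolist(),t.mean(0).round(4),np.ptp(t,0).round(3),c[i].round(1))
E
```

```text
top cab top ((631.329833984375, 369.86334228515625), (171.23292541503906, 219.59034729003906), 13.170473098754883) [[522.9000244140625, 457.29998779296875], [573.0, 243.39999389648438], [739.7000122070312, 282.5], [689.7000122070312, 496.29998779296875]] 0.19106360489720492
  h [132, 199, 114, 54, 1163] ((529.8688354492188, 341.3882141113281), (58.74485397338867, 226.4514617919922), 16.229738235473633) 0.18765148454586367
block [314, 185, 72, 44, 1795] ((596.35400390625, -2.2655029296875), (64.64543914794922, 162.29701232910156), 14.651941299438477) 0.026723095555289733
  w [423, 198, 14, 32, 210] [ 0.5751 -0.1829  0.0768] [0.048 0.013 0.006] [429.9 212.3]
  w [364, 201, 11, 5, 32] [ 0.5981 -0.0451  0.0612] [0.003 0.011 0.005] [369.2 202.9]
  w [344, 202, 9, 9, 61] [0.5936 0.0044 0.0534] [0.012 0.015 0.006] [347.9 206. ]
  w [326, 208, 7, 6, 29] [0.5823 0.0487 0.0446] [0.012 0.012 0.006] [329.1 210.5]
  w [375, 251, 12, 26, 147] [ 0.4481 -0.0651  0.0381] [0.056 0.026 0.006] [381.  266.7]
scene cab top ((623.80224609375, 366.4799499511719), (185.53759765625, 220.98817443847656), 13.06
[... 305 characters left out ...]
889038086) 0.17975059386171593
block [316, 253, 93, 43, 2038] ((595.3399047851562, -3.3816146850585938), (68.62804412841797, 160.7762908935547), 14.340103149414062) 0.026541943683350944
  w [333, 256, 7, 6, 34] [0.5802 0.0452 0.0424] [0.012 0.011 0.006] [336.1 258.2]
  w [353, 256, 12, 14, 119] [0.5922 0.0015 0.053 ] [0.014 0.016 0.006] [358.7 263.1]
  w [381, 261, 8, 7, 26] [ 0.5983 -0.0488  0.0613] [0.003 0.013 0.006] [384.4 264.6]
  w [379, 268, 12, 11, 72] [ 0.5967 -0.0499  0.046 ] [0.007 0.023 0.006] [383.5 273.4]
  w [439, 295, 15, 38, 194] [ 0.5555 -0.1923  0.0773] [0.028 0.006 0.005] [446.2 313.2]
  w [329, 309, 27, 21, 200] [ 0.4499 -0.0671  0.0367] [0.06  0.026 0.005] [340.6 321.2]
```

```bash
cat >> h.py <<'E'
def R(a): return np.array([[np.cos(a),-np.sin(a)],[np.sin(a),np.cos(a)]])
E
python3 - <<'E'
from h import *
out=[]
for n,(x,y) in(("top",(110,190)),("scene",(155,120))):
    f=np.load(f"pics/{n}0.npz"); cp={k:f[k] for k in("K","dist_coeffs","T")}
    C=f["im"][y:y+85,x:x+150,::-1]; C=cv2.resize(C,None,fx=5,fy=5,interpolation=cv2.INTER_CUBIC)[:,:,:].copy()[:300 if n=="top" else 300]
    yaw=.230; H=np.array([.573,.243])
    p=[[*(H+R(yaw)@[-.046,s]),.18] for s in(.119,.155,.191)]+[[*H,.18]]
    for q in proj(cp,p): cv2.circle(C,tuple(int(v) for v in ((q-[x,y])*5+2.5)),4,(0,0,255),1)
    out.append(C)
cv2.imwrite("pics/c1.png",np.vstack(out))
E
```

```text
(no output)
```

View pics/c1.png

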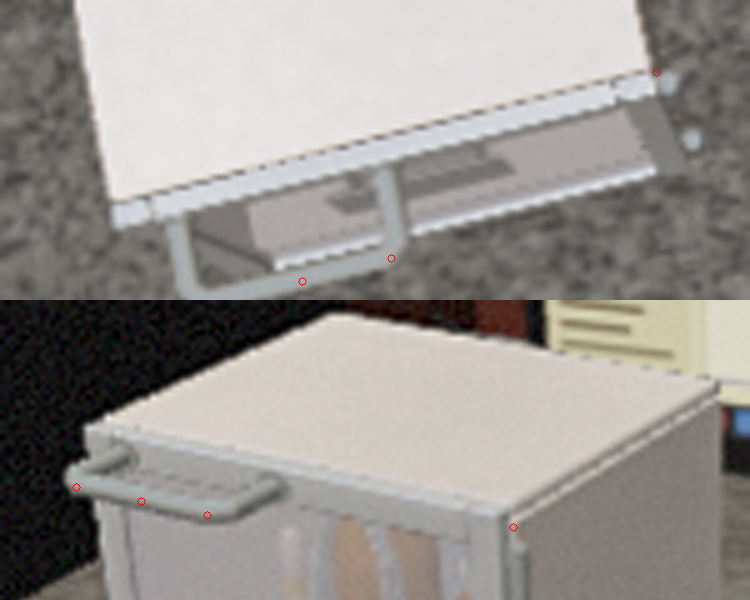

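```bash
python3 - <<'E'
from h import *
f=np.load("pics/top0.npz"); cp={k:f[k] for k in("K","dist_coeffs","T")}
print("bar",ray(cp,167.1,244.1,.18),"ends",ray(cp,147,247.8,.18),ray(cp,189,240,.18))
for z in(.19,.18,.17,.16,.15):print(z,ray(cp,243.6,206.4,z))
for z in(.01,.02,.03,.04,.06):print(z,ray(cp,248.6,217.8,z))
g=np.load("pics/scene0.npz"); cs={k:g[k] for k in("K","dist_coeffs","T")}
print("scene bar",ray(cs,155+150/5,120+195/5,.18),ray(cs,155+75/5,120+178/5,.18),ray(cs,155+225/5,120+212/5,.18))
E
```

```text
bar [0.49650241 0.38922734 0.18      ] ends [0.49016072 0.4291095  0.18      ] [0.50352326 0.34589516 0.18      ]
0.19 [0.56594575 0.23663853 0.19      ]
0.18 [0.56813999 0.2375109  0.18      ]
0.17 [0.57033424 0.23838327 0.17      ]
0.16 [0.57252848 0.23925564 0.16      ]
0.15 [0.57472272 0.24012801 0.15      ]
0.01 [0.5768794  0.24053044 0.01      ]
0.02 [0.57498856 0.23978353 0.02      ]
0.03 [0.57309773 0.23903662 0.03      ]
0.04 [0.57120689 0.23828971 0.04      ]
0.06 [0.56742522 0.23679589 0.06      ]
scene bar [0.49847965 0.38307034 0.18      ] [0.48933631 0.42472661 0.18      ] [0.507248   0.34323936 0.18      ]
```

```bash
cat >> h.py <<'E'
from scipy.spatial.transform import Rotation as Ro
def down(a):
    y=np.array([np.cos(a),np.sin(a),0]);z=np.array([0,0,-1.]);return Ro.from_matrix(np.stack([np.cross(y,z),y,z],1)).as_rotvec()
H=np.array([.573,.240]); YAW=.23
def door(th,x,y,z): return [*(H+R(YAW+th)@[x,y]),z]   # x toward inside, y from hinge
E
python3 - <<'E'
from h import *
for off in(0,np.pi,-np.pi):
    print(off)
    for th in(0,.4,.8,1.2,1.5):
        q=arm.inverse_kinematics(door(th,-.042,.157,.18),down(YAW+th+off)); print(th,None if q is None else np.round(q,2))
    q=arm.inverse_kinematics(door(1.5,.045,.118,.115),down(YAW+1.5+np.pi/2+off)); print("f",None if q is None else np.round(q,2))
    for a in(0,.25,-np.pi/2,-1.2): 
        q=arm.inverse_kinematics([.607,-.047,.1],down(a+off)); print("w",a,None if q is None else np.round(q,2))
E
```

```text
0
0 [ 0.55  0.38  1.46 -0.    1.3   0.32]
0.4 [ 0.53  0.29  1.6  -0.    1.25 -0.1 ]
0.8 [ 0.46  0.2   1.72 -0.    1.22 -0.57]
1.2 [ 0.34  0.14  1.8  -0.    1.2  -1.09]
1.5 [ 0.24  0.13  1.81  0.    1.2  -1.49]
f None
w 0 [-0.19  0.42  1.62 -0.    1.11 -0.19]
w 0.25 [-0.19  0.42  1.62  0.    1.11 -0.44]
w -1.5707963267948966 [-0.19  0.42  1.62 -0.    1.11  1.38]
w -1.2 [-0.19  0.42  1.62  0.    1.11  1.01]
3.141592653589793
0 None
0.4 None
0.8 [ 0.46  0.2   1.72 -0.    1.22  2.57]
1.2 [ 0.34  0.14  1.8  -0.    1.2   2.05]
1.5 [ 0.24  0.13  1.81 -0.    1.2   1.65]
f [0.4  0.28 1.79 0.   1.07 0.24]
w 0 None
w 0.25 [-0.19  0.42  1.62  0.    1.11  2.7 ]
w -1.5707963267948966 [-0.19  0.42  1.62  0.    1.11 -1.76]
w -1.2 [-0.19  0.42  1.62 -0.    1.11 -2.13]
-3.141592653589793
0 None
0.4 None
0.8 [ 0.46  0.2   1.72 -0.    1.22  2.57]
1.2 [ 0.34  0.14  1.8  -0.    1.2   2.05]
1.5 [ 0.24  0.13  1.81 -0.    1.2   1.65]
f [ 0.4   0.28  1.79 -0.    1.07  0.24]
w 0 None
w 0.25 [-0.19  0.42  1.62  0.    1.11  2.7 ]
w -1.5707963267948966 [-0.19  0.42  1.62 -0.    1.11 -1.76]
w -1.2 [-0.19  0.42  1.62 -0.    1.11 -2.13]
```

```bash
python3 - <<'E'
from h import *
arm.set_gripper(.030,20)
arm.movep(door(0,-.042,.157,.26),down(YAW))
print("guard",arm.move_linear(door(0,-.042,.157,.178),vel=.08,guard=6))
s=arm.read_state();print(s["tcp_pos"],s["ft_force"],s["clock"])
if abs(s["tcp_pos"][2]-.178)<.004:
    arm.set_gripper(.014,5); s=arm.read_state();print(s["opening"],s["finger_force"],s["ft_force"])
    for th in np.arange(.15,1.51,.15):
        arm.move_linear(door(th,-.044,.157,.178),frame=down(YAW+th),vel=.1)
        print(round(th,2),arm.read_state()["ft_force"].round(1))
    arm.set_gripper(.030); s=arm.read_state();print(s["clock"],s["tcp_pos"])
    p=s["tcp_pos"];arm.move_linear([p[0],p[1],.28],vel=.15)
    snap("scene","s1");snap("top","t1");snap("wrist","w1");print(arm.read_state()["clock"])
    im=cv2.imread("pics/t1.png");cv2.imwrite("pics/c2.png",np.hstack([cv2.resize(cv2.imread("pics/s1.png"),(400,300)),cv2.resize(cv2.imread("pics/w1.png"),(400,300))]).astype(np.uint8))
    cv2.imwrite("pics/c2.png",np.vstack([cv2.imread("pics/c2.png"),cv2.resize(im[100:300,50:450],(800,300))]) if 0 else cv2.imread("pics/c2.png"))
E
```

```text
guard False
[0.49671066 0.38350384 0.17864756] [-0.42122419 -0.4044062  -0.18894425] 3.4583
0.013730484228781923 0.0 [-0.17106336  0.50111996 -0.73095003]
0.15 [0.  0.7 0.3]
0.3 [-0.7  0.9 -0.2]
0.45 [-0.2  0.8 -0.1]
0.6 [ 0.6  0.8 -0.9]
0.75 [-0.4  0.2 -0.1]
0.9 [-0.2  0.1  0.2]
1.05 [-0.8  0.5 -0.7]
1.2 [-0.2 -0.9  1.3]
1.35 [-0.3  0.1 -0.5]
1.5 [ 0.3 -0.3 -0.5]
8.35 [0.42486066 0.17185711 0.17799149]
9.3333
```

View pics/c2.png

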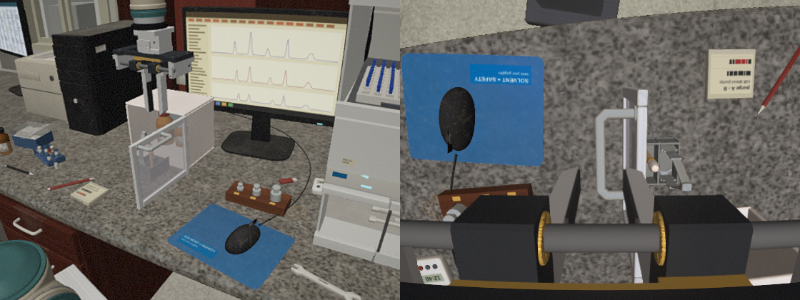

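Door is open at roughly 1.5 rad; in the wrist view the pocket with forceps sits to the right of the door top edge. Next I'll view the weights and the pocket with the wrist camera.

```bash
python3 - <<'E'
from h import *
def tool(): 
    s=arm.read_state();T=np.eye(4);T[:3,:3]=Ro.from_rotvec(s["ee_rot"]).as_matrix();T[:3,3]=s["tcp_pos"];return T
X=np.linalg.inv(tool())@np.array(arm.camera_params("wrist")["T"]); print(X.round(3).tolist())
def look(p,a,h):   # tcp so that the optical axis meets p with tcp at height h
    Rt=Ro.from_rotvec(down(a)).as_matrix(); c=Rt@X[:3,3]; d=Rt@X[:3,2]; o=c+[0,0,h]; t=(p[2]-o[2])/d[2]
    return [*(np.array(p[:2])-(o+t*d)[:2]),h]
a=YAW+1.5+1.5*np.pi
for tag,p,h in(("f",door(1.5,.045,.118,.15),.32),("w",[.607,-.047,.06],.26)):
    t=look(p,a,h);q=arm.inverse_kinematics(t,down(a));print(tag,t,q)
    if q is None: continue
    arm.movep(t,down(a)); arm.hold(.3); snap("wrist","wr_"+tag)
    if tag=="w": snap("top","t2"); 
    print(arm.read_state()["clock"])
A=[cv2.resize(cv2.imread(f"pics/wr_{k}.png"),(400,300)) for k in "fw"]
c=cv2.resize(cv2.imread("pics/t2.png")[150:290,100:474],(800,300))
cv2.imwrite("pics/c3.png",np.vstack([np.hstack(A),c]))
E
```

```text
[[-0.001, -0.972, -0.234, 0.069], [1.0, -0.001, 0.0, -0.0], [-0.001, -0.234, 0.972, -0.16], [0.0, 0.0, 0.0, 1.0]]
f [np.float64(0.44785583262841633), np.float64(0.27666918484684583), 0.32] [0.42116077 0.16218368 1.42359359 0.         1.55581537 0.2619571 ]
11.2333
w [np.float64(0.6043409442672983), np.float64(-0.028924040865302147), 0.26] [-0.16278155  0.30488852  1.37508471  0.          1.46161942 -0.32198522]
12.9417
```

View pics/c3.png

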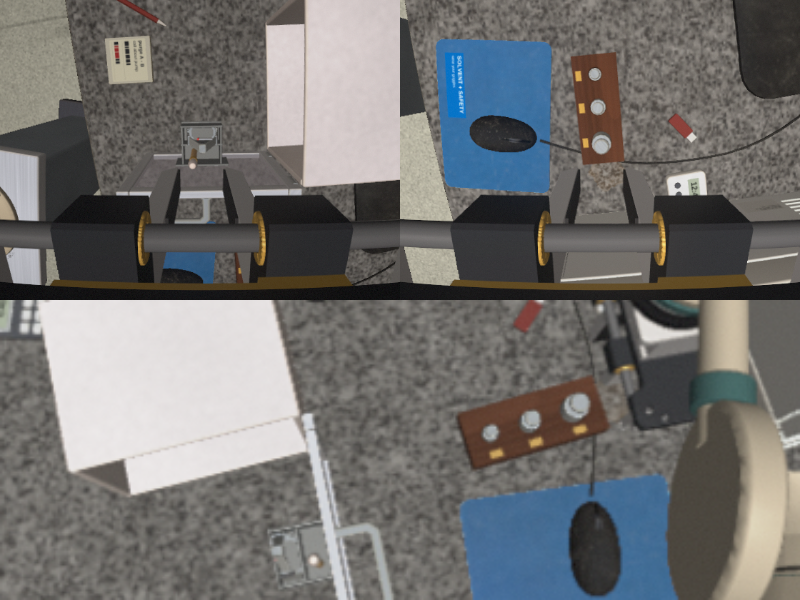

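Wrist view: forceps heel near (283,182) full-res, small brown brush at (270,220); second: 200 g knob near (281,200). I'll crop these closely.

```bash
python3 - <<'E'
from h import *
f=np.load("pics/wr_f.npz");g=np.load("pics/wr_w.npz")
a=cv2.resize(f["im"][150:270,220:340,::-1],(480,480),interpolation=cv2.INTER_CUBIC)
b=cv2.resize(g["im"][170:240,245:315,::-1],(310,310),interpolation=cv2.INTER_CUBIC)
C=np.zeros((480,800,3),np.uint8);C[:,:480]=a;C[:310,485:795]=b;cv2.imwrite("pics/c4.png",C)
cf={k:f[k] for k in("K","dist_coeffs","T")};P=pts("w",f["d"],cf)
z=P[...,2];
L=P-[*H,0]; L2=np.einsum('ij,hwj->hwi',R(YAW+1.5).T,L[...,:2])
m=(z>.183)&(z<.195)&(abs(L2[...,0])<.05)&(L2[...,1]>.02)&(L2[...,1]<.24)
q=P[m][:,:2]
vx=cv2.fitLine(q.astype(np.float32),cv2.DIST_HUBER,0,.001,.001).ravel();print("door top",len(q),vx,np.arctan2(vx[1],vx[0]), L2[m].min(0),L2[m].max(0),np.median(L2[m],0))
m=(L2[...,0]>.015)&(L2[...,0]<.09)&(L2[...,1]>.06)&(L2[...,1]<.18)
for lo in np.arange(.08,.2,.01):
    k=m&(z>lo)&(z<lo+.01)
    if k.sum()>5: v,u=np.where(k);print(round(lo,2),k.sum(),"u",u.min(),u.max(),"v",v.min(),v.max(),"L",np.percentile(L2[k],[2,50,98],axis=0).round(3).tolist())
E
```

```text
door top 2208 [0.98517925 0.17152798 0.45682734 0.21738963] 0.17238043 [-0.04452614  0.02002318] [0.00211975 0.21975257] [-0.00359049  0.11534503]
0.08 198 u 252 310 v 173 217 L [[0.019, 0.091], [0.052, 0.127], [0.062, 0.149]]
0.09 471 u 252 310 v 175 218 L [[0.017, 0.09], [0.052, 0.128], [0.062, 0.149]]
0.1 30 u 262 303 v 184 219 L [[0.019, 0.097], [0.022, 0.13], [0.054, 0.139]]
0.11 27 u 262 303 v 186 222 L [[0.019, 0.098], [0.023, 0.131], [0.054, 0.138]]
0.12 118 u 262 303 v 188 225 L [[0.019, 0.099], [0.045, 0.13], [0.054, 0.138]]
0.13 95 u 263 301 v 191 229 L [[0.019, 0.101], [0.045, 0.131], [0.052, 0.136]]
0.14 238 u 263 298 v 192 234 L [[0.016, 0.104], [0.043, 0.128], [0.054, 0.135]]
0.15 89 u 271 295 v 196 209 L [[0.042, 0.108], [0.048, 0.126], [0.052, 0.129]]
0.16 88 u 274 291 v 199 211 L [[0.042, 0.111], [0.049, 0.118], [0.053, 0.125]]
0.17 138 u 278 288 v 200 213 L [[0.042, 0.114], [0.048, 0.118], [0.053, 0.122]]
```

View pics/c4.png

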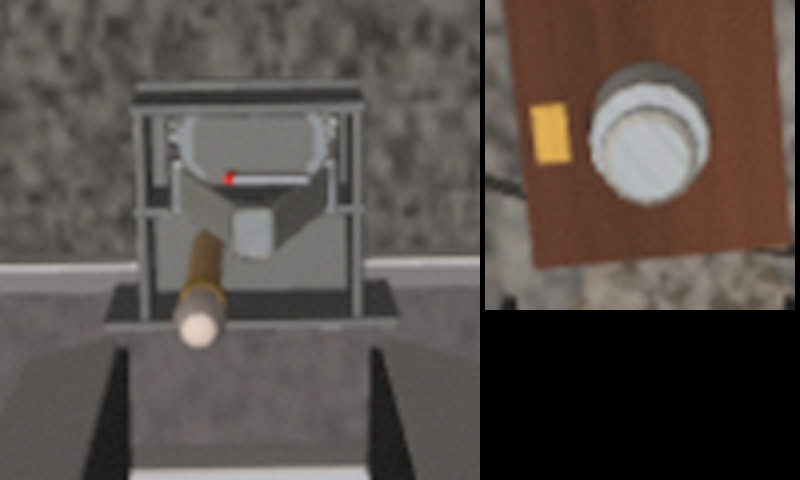

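```bash
python3 - <<'E'
from h import *
f=np.load("pics/wr_f.npz");g=np.load("pics/wr_w.npz")
cf={k:f[k] for k in("K","dist_coeffs","T")};cg={k:g[k] for k in("K","dist_coeffs","T")}
p=ray(cf,283.0,207.6,.1745);print("heel",p,R(YAW+1.5).T@(p[:2]-H), "pred",door(1.513,.045,.118,0))
s=70/310
print("knob",ray(cg,245+163*s,170+155*s,.064),"body",ray(cg,245+164.5*s,170+142*s,.046))
P=pts("w",g["d"],cg);z=P[...,2]
k=(z>.058)&(z<.068)&(np.hypot(P[...,0]-.605,P[...,1]+.047)<.03);q=P[k];print("depth knob",k.sum(),q.mean(0),np.ptp(q,0),np.where(k)[1].mean(),np.where(k)[0].mean())
b=(abs(z-.026)<.005)&(np.hypot(P[...,0]-.595,P[...,1])<.12);b=cv2.morphologyEx(b.astype(np.uint8),cv2.MORPH_OPEN,np.ones((5,5)))>0
print("block",cv2.minAreaRect((P[b][:,:2]*1000).astype(np.float32)))
t=np.load("pics/t2.npz");ct={k:t[k] for k in("K","dist_coeffs","T")}
Pt=pts("t",t["d"],ct);k=(Pt[...,2]>.057)&(Pt[...,2]<.07)&(np.hypot(Pt[...,0]-.605,Pt[...,1]+.047)<.03);print("top",k.sum(),Pt[k].mean(0) if k.any() else 0, ray(ct,100+577*374/800,150+(402-300)*140/300,.064))
E
```

```text
heel [0.44910708 0.26795306 0.1745    ] [0.04724055 0.1178947 ] pred [np.float64(0.44903434997426545), np.float64(0.2641146763133388), 0]
knob [ 0.60627804 -0.04649732  0.064     ] body [ 0.60683274 -0.04766678  0.046     ]
depth knob 377 [ 0.60583981 -0.0461621   0.06280239] [0.02138479 0.0212704  0.00768469] 281.41379310344826 204.29973474801062
block ((594.4273681640625, -2.8908538818359375), (64.20817565917969, 159.72068786621094), 14.420351028442383)
top 74 [ 0.60703098 -0.04569755  0.06337439] [ 0.6064009  -0.04375771  0.064     ]
```

```bash
python3 - <<'E'
from h import *
a=1.743+1.5*np.pi; F=[.4491,.2675]
arm.set_gripper(.06,20)
arm.movep([*F,.30],down(a)); 
g=arm.move_linear([*F,.1150],vel=.1,guard=5); s=arm.read_state();print(g,s["tcp_pos"],s["ft_force"].round(2))
if not g:
    arm.set_gripper(.040,20);s=arm.read_state();print(s["opening"],s["finger_force"],s["ft_force"].round(2))
    arm.move_linear([*F,.20],vel=.08);arm.move_linear([*F,.30],vel=.15); arm.hold(.3)
    s=arm.read_state();print(s["opening"],s["finger_force"],s["ft_force"].round(2),s["clock"])
    im,d,cp=snap("wrist","wg");snap("scene","sg");snap("top","tg")
    A=im[120:330,140:420,::-1];B=cv2.imread("pics/sg.png")[0:210,80:360]
    cv2.imwrite("pics/c5.png",cv2.resize(np.hstack([A,B]),(800,300)))
E
```

```text
False [0.44945777 0.26766217 0.11547121] [ 0.4  -0.29 -0.32]
0.03995957475919851 6.086122308869122 [-0.88 -0.53  0.14]
0.04043395778050017 5.214689180951666 [ 0.02 -0.92 -1.07] 19.725
```

View pics/c5.png

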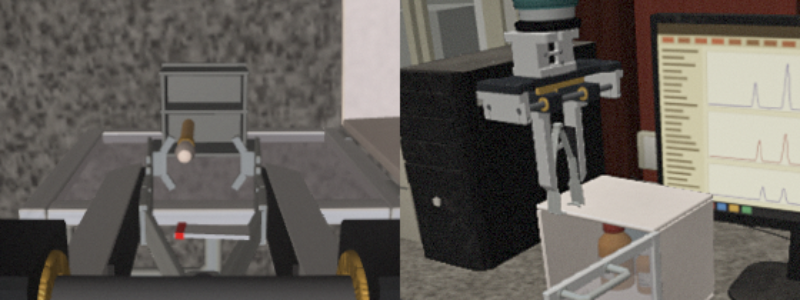

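Forceps are gripped and lifted, jaws visible at about (256,235) and (309,235) in the wrist image. I'll check the jaw axis against the TCP.

```bash
python3 - <<'E'
from h import *
f=np.load("pics/wg.npz");cf={k:f[k] for k in("K","dist_coeffs","T")}
s=arm.read_state();Rt=Ro.from_rotvec(s["ee_rot"]).as_matrix()
for u,v in((165,163),(241,163),(203,163)): print((Rt.T@(ray(cf,140+u*.7,120+v*.7,.252)-s["tcp_pos"])).round(4))
P=pts("w",f["d"],cf);L=(P-s["tcp_pos"])@Rt
k=(L[...,2]>.043)&(L[...,2]<.056)&(np.abs(L[...,:2]).max(-1)<.035);q=L[k];print(k.sum(),np.percentile(q,[2,50,98],axis=0).round(4).tolist())
for sg in(1,-1):
    r=q[q[:,1]*sg>0];print(len(r),r.mean(0).round(4),np.percentile(r,[2,98],axis=0).round(4).tolist())
E
```

```text
[-0.0002 -0.0166  0.0478]
[-0.0002  0.0141  0.0477]
[-0.0001 -0.0012  0.0478]
641 [[-0.0101, -0.0218, 0.0449], [0.0006, 0.0107, 0.048], [0.0109, 0.0189, 0.0501]]
326 [0.0006 0.015  0.0479] [[-0.0099, 0.0107, 0.0448], [0.0109, 0.0194, 0.05]]
315 [ 0.0006 -0.0179  0.0479] [[-0.0103, -0.0221, 0.0451], [0.0109, -0.0136, 0.0501]]
```

```bash
python3 - <<'E'
from h import *
a=1.743+1.5*np.pi; Rt=Ro.from_rotvec(down(a)).as_matrix()
W=np.array([.6063,-.0467])-(Rt@[.0003,-.0014,0])[:2]; print(W)
arm.movep([*W,.30],down(a)); arm.move_linear([*W,.135],vel=.12); arm.hold(.3)
s=arm.read_state();print(s["tcp_pos"],s["opening"],s["finger_force"],s["ft_force"].round(2))
im,d,cp=snap("wrist","wa"); snap("scene","sa");Q=Ro.from_rotvec(s["ee_rot"]).as_matrix()
L=(pts("w",d,cp)-s["tcp_pos"])@Q
k=(L[...,2]>.062)&(L[...,2]<.078)&(np.abs(L[...,:2]).max(-1)<.02);q=L[k];print("knob",k.sum(),q.mean(0),np.percentile(q,[2,98],axis=0).round(4).tolist())
A=im[140:300,210:360,::-1];B=cv2.imread("pics/sa.png")[150:310,300:450]
cv2.imwrite("pics/c6.png",cv2.resize(np.hstack([A,B]),(780,416),interpolation=cv2.INTER_CUBIC))
E
```

```text
[ 0.6077307  -0.04675567]
[ 0.60788729 -0.04678949  0.13533381] 0.04008933871210393 5.214862938431537 [ 0.35 -0.31 -0.88]
knob 859 [ 0.00100466 -0.00200798  0.07246544] [[-0.0091, -0.0114, 0.0704], [0.01, 0.0074, 0.0767]]
```

View pics/c6.png

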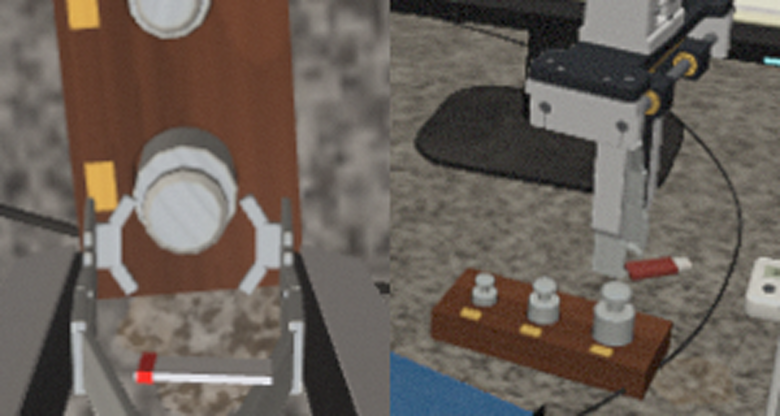

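The knob sits centred between the jaws (within 1 mm), so I'll descend, close to the mark and lift.

```bash
python3 - <<'E'
from h import *
p=np.array([.6077,-.0468])
g=arm.move_linear([*p,.0993],vel=.04,guard=4); s=arm.read_state();print(g,s["tcp_pos"],s["ft_force"].round(2))
if not g:
    for o in(.036,.033,.0305): arm.set_gripper(o,20)
    arm.hold(.3);s=arm.read_state();print(s["opening"],s["finger_force"],s["ft_force"].round(2))
    snap("wrist","wc")
    arm.move_linear([*p,.135],vel=.04); arm.move_linear([*p,.225],vel=.06);arm.hold(.8)
    s=arm.read_state();print(s["tcp_pos"],s["opening"],s["finger_force"],s["ft_force"].round(2),s["clock"])
    im,d,cp=snap("wrist","wl"); snap("scene","sl")
    A=im[140:300,210:360,::-1];B=cv2.imread("pics/sl.png")[120:280,300:450]
    cv2.imwrite("pics/c7.png",cv2.resize(np.hstack([A,B]),(780,416),interpolation=cv2.INTER_CUBIC))
E
```

```text
False [ 0.60794764 -0.0468449   0.09954325] [-0.17  0.85 -0.09]
0.030897101384422504 11.469567000531242 [-0.23 -0.07 -0.75]
[ 0.60770583 -0.04680639  0.22504765] 0.030834310673402622 11.491823456399288 [-0.05  0.26 -3.29] 28.875
```

View pics/c7.png

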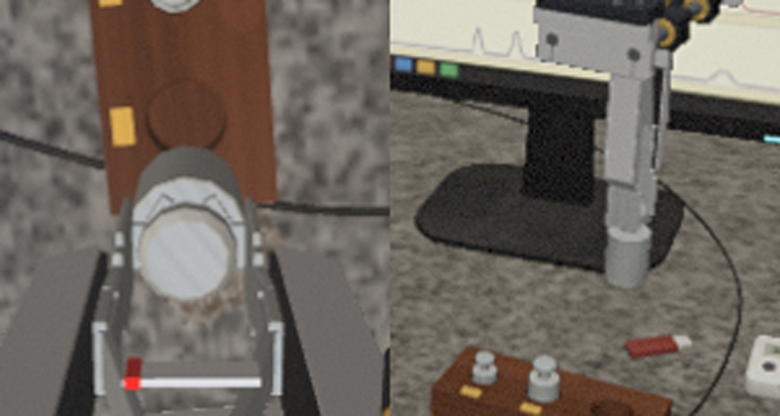

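The weight hangs upright and well clear, its well is empty, the red mark meets the blade edge, and the opening of 30.8 mm gives a gap of about 14.5 mm. Handing in.

```bash
python3 - <<'E'
from h import *
print(arm.job_done())
E
```

```text
the job is handed in; nothing more can be done
None
```

I handed the job in at about 29 s on the robot's clock: the 200 g weight hangs upright and still in the forceps, jaw gap about 14.5 mm, underside about 13 cm above the worktop, and the smaller weights still in their wells; no verdict was returned.

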